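# Put the painted plaque up on its easel

## Task

The painted plaque lies flat on top of the little green chest, too wide to pick up where it lies. Without bearing down hard on it, slide it until its upper end sticks out over an edge of the chest, take it by that end, and stand it on the easel: picture the right way up and facing out, foot on the middle of the ledge, leaning against both uprights, let go. Do not drop it, and leave the varnish jar, the loose drawer and the brush pot where they are.

Things in the scene. Friction and masses are not known exactly. Their poses are not given: they have to be found in the camera images.
- plaque: loose painted wooden plaque 150 (x) by 110 (y) by 8 mm thick (z), about 0.11 kg: bare-wood border, pale panel with white daisies, yellow bar along its foot. Origin at the centre of its underside (bare back); z out of the picture; -x is the picture's top, +x its foot (yellow bar). Starts flat on the chest, picture up, its top roughly towards the robot; both are lacquered: friction about 0.3, less than a fingertip's
- plaque_top (a point): middle of the plaque's upper end face (the end away from the yellow bar), half way through the 8 mm thickness; axes as the plaque
- plaque_foot (a point): middle of the plaque's foot end face (beside the yellow bar), half way through the thickness; axes as the plaque
- chest: fixed dark green two-compartment chest on ball feet, 220 mm (x) by 280 mm (y), 130 mm high, flat top without rim, square edges. Origin at the centre of its footprint on the table; z up; the open compartments face its +x, its plain back (-x) is towards the robot
- chest_edge (a point): middle of the top edge of the chest on its robot side: chest x = -110 mm, at the height of the top, 130 mm
- easel: fixed beech table easel, about 150 mm wide, 135 mm high, facing its +x (away from the robot). Origin on the table; z up, y along the ledge. Two uprights, 16 mm wide at y = -36 and +36 mm, lean back 20 degrees (tops towards -x) and end 95 mm up the slope from the ledge, so the plaque stands out 55 mm above them. A strut behind runs down to x = -85 mm
- easel_seat (a point): where the front plane of the uprights meets the upper side of the ledge, at the middle of its 150 mm length, 47 mm above the table; axes as the easel. The ledge is square to the uprights, so it rises 20 degrees towards the front; it is 26 mm deep with a lip 8 mm high along the front of it
- varnish: bystander: round glass jar with yellow cap, 48 mm across and 50 mm high, standing on top of the chest near its corner at chest +x, +y (a corner away from the robot); origin at the centre of its underside
- drawer: bystander: loose green drawer box, open at the top, 100 by 115 by 85 mm high with a daisy-painted front, on the table; origin at the centre of its underside
- brush_pot: bystander: blue pot, 72 mm across, 90 mm high, brushes in it up to 200 mm high, on the table; origin at the centre of its underside
Mind the look-alikes: they are no part of the job. Of the things that look like the plaque, the largest one is meant.

How it is judged:
By the outcome, as a careful person would: the job done as asked, in the order asked, and still so for the second after the job is handed in, with the robot touching nothing.
It also fails if it takes over 67 s, if anything falls off the work surface, if the arm or the gripper's body presses on something with over 40 N, if the wrist force passes 120 N, or if a joint passes its speed limit or range.

## Robot

A 6-joint arm with a two-finger parallel gripper is mounted at the origin on the work surface. World frame = base frame: x ahead of the robot, y to its left, z up, the work surface at z = 0. Lengths are in m, angles in rad, forces in N, time in s.
With the tool pointing down it reaches from about 0.4 to 0.825 m from the base axis. Payload 7 kg.
Tool frame: the origin (TCP) lies midway between the tips of the shut fingers; the grasp point (between the pads) lies 19 mm behind it; z points along the fingers, y is the line along which they close (so a half turn about z gives the same grasp; the last joint's range is limited). The gripper opens to 88 mm and grips with 3 to 60 N. Pads are 19 mm wide; open, the fingers measure 130 mm over their backs; the gripper's body (78 mm by 193 mm) begins 47 mm behind the grasp point.
Start: joints at [-1.003, 0.359, 0.012, 0, -1.224, -0.288], TCP at [0.186, -0.649, 0.227] pointing down, gripper open.
Joint ranges: [-3.07, 3.07], [-1.43, 2.12], [-1.02, 1.25], [-3.03, 1.67], [-3.05, -0], [-3.03, 3.03]. Speed limits (rad/s): [2.39, 2.39, 3.01, 3.14, 3.14, 3.14].

## Interface

Orientations are given as [roll, pitch, yaw] about the fixed x, y, z axes, in that order (R = Rz(yaw) Ry(pitch) Rx(roll)).
In Python, from station import arm gives the robot as it stands. The module is installed in compiled form; this text tells all that it offers.
- The arm moves only by the tool carry_out, never from a script. Its argument "commands" is a list of rows, each a list of 4 numbers: the shift along the world's x, y, z in units of 50 mm (1.0 is 50 mm), then the turn about the world's z in units of 6 degrees (1.0 is 6 degrees). A call has exactly 10 rows; each row is the pose to reach, as a shift and turn from the pose commanded when the call began; what a row does not reach only later rows make up. A row lasts 1/8 s, in which the tool goes at most 62.5 mm and 10.7 degrees, less where a joint would pass 70% of its speed; a pose out of reach is approached as far as the arm can. A call with a gripper value outside its range is refused whole. "claw" is the closure, from 0 (fully open) to 1 (shut), set as the call begins (left out, the last holds). The fingers move at their own pace and stop on an object; "force" is the grip in N (left out, the last holds). Time passes only in rows, so rows that repeat a pose let the fingers close, or fill a call up. It gives the time, the measured TCP pose, the force, the opening and the grip force at its end, in the units of the state.
- arm.get_state(): the state, without advancing time (a new reading comes with each control period).
- arm.grab_frame(name): name is "scene" or "top" or "wrist"; returns a dict with "pixels" (400x640x3 uint8, red, green, blue), "fx", "fy", "cx", "cy" (pixels), "eye" and "orientation" of the camera in the world. Camera axes: x right, y down, z forward; pixel columns grow to the right and rows downward; lengths in m; the calibration is good to about 2 mm. A picture is of the moment at which its call begins. There is no depth.
- arm.job_done(): hands the job in; it is judged then, once.
Trained networks look in a picture, given as the dict that the camera call returned (one of the last four; its "shot" number tells which), for a name from the list of things; names that differ only in an ending like _2 or _b are one class to them, and where a whole thing is asked for, a point or a joint stands for the part that bears it (a point fixed in the world has none). Each returns a list of dicts, best first, with "conf" (0 to 1); they miss things now and then, are a little off and sometimes report something else, mostly with a low value. They report only what shows in the picture. A call takes as long as a camera call. They do not tell look-alikes from the thing itself.
- arm.regions_of(picture, query): "pixels" (400x640 bool, what is visible of it) and "uv" ([column, row] in pixels, amid what is visible of it).
- arm.mark_of(picture, query): "uv" ([column, row] in pixels: a listed point, or the origin of a listed thing).
The state is a dict: "t": time; "q": joint angles; "qd": joint speeds; "joint_efforts": joint torques, N m; "eef_pos": TCP position; "ee_rot": TCP orientation; "force": force on the tool from outside, world axes, zero at the start; "moment": the same for the moment, N m; "width": finger opening in m; "gripper_force": force on a finger pad.
Only numpy, scipy, OpenCV 4.12 (cv2) and the standard library are available. Lean on these libraries where they do the work, as an engineer would, in place of code of your own. Each camera call takes 0.05 s, during which the arm holds its last target. There are 200 camera calls.

## Working session

There is one attempt and no reset: what is moved stays moved. The work goes in short steps, Python scripts to look and compute and a tool call to move; the robot and the scene stay as the last step left them, time stands still between calls to the robot, and variables do not carry over. Pictures are saved under pics/ and viewed, at most 10 in all, crops included, and the job is handed in when it is done.

Besides the shell and the picture viewer there is one more tool, called after "Request:" as name([rows], argument=value, ...), one row to a line, values as JSON. carry_out: Moves the arm, as the interface text tells. Its arguments: {"type":"object","properties":{"commands":{"type":"array","items":{"type":"array","items":{"type":"number"}}},"claw":{"type":"number"},"force":{"type":"number"}},"required":["commands"]}

```bash
mkdir -p pics; cat > h.py <<'E'
import numpy as np, cv2
from scipy.spatial.transform import Rotation as Ro
from station import arm
def R(p):
    o=np.array(p["orientation"],float)
    if o.shape==(3,3): return o
    return Ro.from_quat(o).as_matrix() if o.size==4 else Ro.from_euler('xyz',o).as_matrix()
def ray(p,uv):
    d=np.array([(uv[0]-p["cx"])/p["fx"],(uv[1]-p["cy"])/p["fy"],1.])
    return np.array(p["eye"]),R(p)@d
def onz(p,uv,z):
    e,d=ray(p,uv); return e+d*(z-e[2])/d[2]
def proj(p,X):
    c=R(p).T@(np.array(X)-p["eye"]); return np.array([c[0]/c[2]*p["fx"]+p["cx"],c[1]/c[2]*p["fy"]+p["cy"]])
def tri(ps,uvs):
    A=np.zeros((3,3));b=np.zeros(3)
    for p,u in zip(ps,uvs):
        e,d=ray(p,u); d/=np.linalg.norm(d); M=np.eye(3)-np.outer(d,d); A+=M;b+=M@e
    return np.linalg.solve(A,b)
def save(p,n,crop=None,s=1):
    im=p["pixels"][:,:,::-1]
    if crop: im=im[crop[1]:crop[3],crop[0]:crop[2]]
    cv2.imwrite("pics/"+n,cv2.resize(im,None,fx=s,fy=s,interpolation=cv2.INTER_CUBIC))
E
python3 - <<'E'
from h import *
np.set_printoptions(precision=4,suppress=True)
ps={n:arm.grab_frame(n) for n in("scene","top")}
for n,p in ps.items():
    print(n,p["orientation"],p["eye"],p["fx"],p["cx"],p["cy"])
    for q in["plaque","plaque_top","plaque_foot","chest","chest_edge","easel","easel_seat","varnish","drawer","brush_pot"]:
        print(q,[(np.round(m["uv"],1).tolist(),round(m["conf"],2)) for m in arm.mark_of(p,q)])
cv2.imwrite("pics/a.png",cv2.resize(np.vstack([ps["scene"]["pixels"],ps["top"]["pixels"]])[:,:,::-1],None,fx=.75,fy=.75,interpolation=cv2.INTER_AREA))
print(arm.get_state())
E
```

```text
scene [-2.3696  0.0206  1.448 ] [ 1.5323 -0.1759  1.0469] 435.0204493559583 319.84835170858247 203.09914230603735
plaque [([255.2, 212.2], 0.88), ([245.1, 192.7], 0.7), ([186.9, 235.4], 0.67)]
plaque_top [([246.8, 194.2], 0.79), ([176.2, 224.5], 0.78), ([250.1, 201.7], 0.52)]
plaque_foot [([198.8, 241.3], 0.87), ([239.6, 181.7], 0.71), ([253.5, 228.9], 0.63)]
chest [([272.2, 245.4], 0.78)]
chest_edge [([270.6, 188.8], 0.77)]
easel [([414.0, 226.4], 0.76)]
easel_seat [([421.9, 224.6], 0.88), ([412.8, 223.8], 0.4)]
varnish [([303.8, 232.5], 0.73), ([356.5, 270.0], 0.43)]
drawer [([334.2, 177.7], 0.66)]
brush_pot [([352.9, 270.6], 0.66), ([273.4, 245.4], 0.26)]
top [-3.0997  0.0288 -1.5642] [ 0.5405 -0.0985  1.1645] 394.18018048181443 313.6073201398472 195.607108606984
plaque [([403.6, 254.2], 0.81), ([463.9, 193.6], 0.74), ([393.2, 171.9], 0.56), ([218.9, 163.5], 0.55)]
plaque_top [([400.3, 203.1], 0.84), ([478.2, 205.8], 0.76), ([336.7, 133.5], 0.74), ([401.8, 235.7], 0.66), ([218.1, 164.2], 0.54)]
plaque_foot [([389.5, 144.1], 0.79), ([452.5, 179.7], 0.69), ([411.7, 272.7], 0.65), ([293.9, 126.2], 0.55)]
chest [([372.6, 166.3], 0.6)]
chest_edge [([367.9, 204.1], 0.69), ([398.2, 199.3], 0.41)]
easel [([221.6, 172.9], 0.58)]
easel_seat [([218.9, 164.2], 0.9)]
varnish [([338.2, 133.5], 0.89), ([398.4, 202.2], 0.17)]
drawer [([291.1, 259.2], 0.7)]
brush_pot [([294.4, 123.3], 0.84)]
{'t': 1.1, 'q': array([-1.0029,  0.3586,  0.0119,  0.    , -1.2241, -0.2881]), 'qd': array([-0.0005, -0.0001, -0.0003,  0.0013,  0.0002,  0.001 ]), 'joint_efforts': array([  0.001 , -58.24  ,  29.3305,   7.0026,   0.0124,  -0.    ]), 'eef_pos': array([ 0.1864, -0.6487,  0.2266]), 'ee_rot': array([ 3.1416, -0.    , -2.8618]), 'force': array([-0.4422, -0.1862,  0.5357]), 'moment': array([ 0.0425,  0.0518, -0.0424]), 'gripper_force': 0.0, 'width': 0.08753951492100688}
```

View pics/a.png

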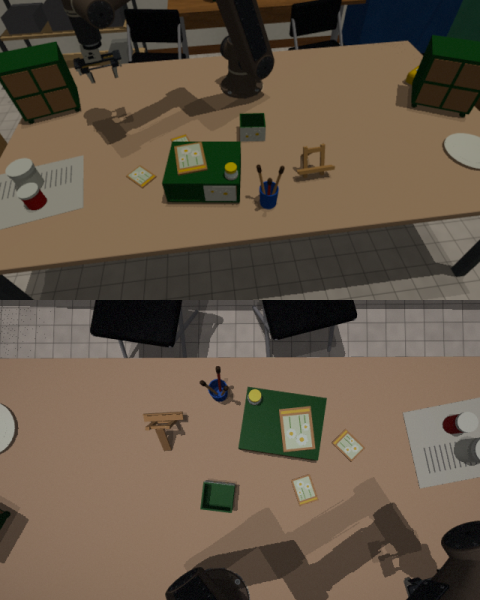

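The scene picture shows the chest with a plaque on top. There are three plaque candidates in the top camera: (393,172) on the chest, (464,194) on the table, and (404,254) on the table towards the robot. The one on the chest fits: it is on the chest, and it is the largest. I'll confirm it in a crop and measure.

```bash
python3 - <<'E'
from h import *
np.set_printoptions(precision=4,suppress=True)
t=arm.grab_frame("top"); s=arm.grab_frame("scene")
save(t,"b.png",(190,100,500,290),2.5)
T=lambda uv,z:print(uv,z,onz(t,uv,z))
for n,uv,z in[("ptop",(400.3,203.1),.134),("pfoot",(389.5,144.1),.134),("cedge",(367.9,204.1),.13),("chest",(372.6,166.3),0),("seat",(218.9,164.2),.047),("easel",(221.6,172.9),0),("varn",(338.2,133.5),.13),("pot",(294.4,123.3),0),("drawer",(291.1,259.2),0)]:
    print(n,onz(t,uv,z))
for n,uv,z in[("ptop",(246.8,194.2),.134),("pfoot",(253.5,228.9),.134),("cedge",(270.6,188.8),.13),("seat",(421.9,224.6),.047),("easel",(414,226.4),0),("varn",(303.8,232.5),.13),("pot",(352.9,270.6),0),("drawer",(334.2,177.7),0)]:
    print("s",n,onz(s,uv,z))
# corners of the plaque
for q in["plaque"]:
  for m in arm.regions_of(t,q):
    c,_=cv2.findContours(m["pixels"].astype(np.uint8),0,1); c=max(c,key=cv2.contourArea)
    b=cv2.boxPoints(cv2.minAreaRect(c)); w=np.array([onz(t,u,.138)[:2] for u in b])
    print(m["conf"],m["uv"],w.mean(0),np.linalg.norm(w[1]-w[0]),np.linalg.norm(w[2]-w[1]),w.tolist())
# chest top by green
hsv=cv2.cvtColor(t["pixels"],cv2.COLOR_RGB2HSV)
E
```

```text
ptop [ 0.5652 -0.2941  0.134 ]
pfoot [ 0.7195 -0.2664  0.134 ]
cedge [ 0.5622 -0.2107  0.13  ]
chest [ 0.6767 -0.2385  0.    ]
seat [0.6758 0.2063 0.047 ]
easel [0.6555 0.2105 0.    ]
varn [ 0.7481 -0.1324  0.13  ]
pot [ 0.8048 -0.0059  0.    ]
drawer [0.4014 0.0003 0.    ]
s ptop [ 0.5795 -0.2984  0.134 ]
s pfoot [ 0.7209 -0.2806  0.134 ]
s cedge [ 0.5621 -0.2265  0.13  ]
s seat [0.6982 0.2192 0.047 ]
s easel [0.6629 0.2109 0.    ]
s varn [ 0.7501 -0.1431  0.13  ]
s pot [ 0.804  -0.0107  0.    ]
s drawer [ 0.4    -0.0064  0.    ]
0.94 [403.2, 254.6] [ 0.4362 -0.3069] 0.07163609628807237 0.09434599361802518 [[0.46938149842915367, -0.25823645936618206], [0.4925729889001642, -0.32601466427843245], [0.40295128281174847, -0.35549544292442603], [0.3797767557791996, -0.288052275648034]]
0.91 [394.0, 172.0] [ 0.6472 -0.2808] 0.11298648574941089 0.14997673521076996 [[0.7158645037916063, -0.21696868066161207], [0.7279936562591847, -0.32930224475721115], [0.5787586396721943, -0.3441995911236658], [0.5663104374040939, -0.2326352213381646]]
0.62 [465.2, 195.2] [ 0.5909 -0.458 ] 0.06965430188318707 0.09376025660734476 [[0.5996135039626784, -0.40062627925297795], [0.6490714948079142, -0.4496734903091301], [0.5821318653182787, -0.5153246268024572], [0.5329429733150641, -0.4664621616001932]]
```

View pics/b.png

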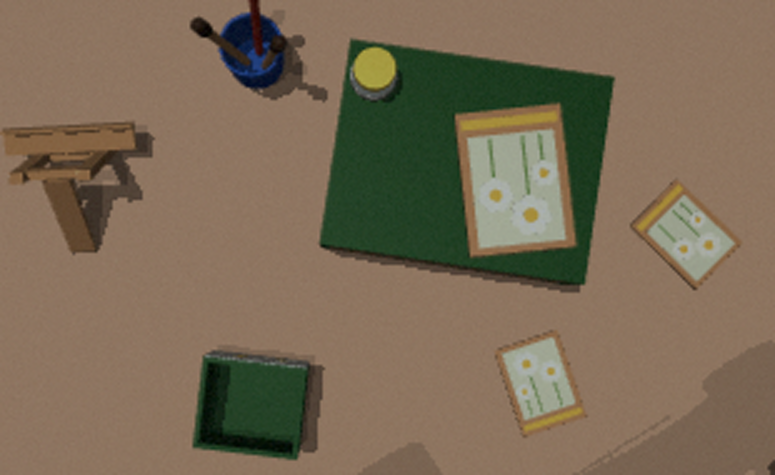

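Request:
carry_out([
  [0,0,12,0],
  [0,0,12,0],
  [0,0,12,0],
  [0,0,12,0],
  [0,0,12,0],
  [0,0,12,0],
  [0,0,12,0],
  [0,0,12,0],
  [0,0,12,0],
  [0,0,12,0],
])

```text
t: 2.5
eef_pos: [0.1692, -0.591, 0.7081]
ee_rot: [-3.099, -0.007, -2.862]
force: [-0.1, 1.2, 0.7]
width: 0.0874
gripper_force: 0.0
```

The crop confirms it: the plaque on the chest at (394,172) is 150 x 113 mm, the largest, with its yellow bar away from the robot. The other two are about 94 x 70 mm. The out-of-reach test tilted the tool slightly, so I'll check whether that tilt persists.

Request:
carry_out([
  [0,0,0,0],
  [0,0,0,0],
  [0,0,-1,0],
  [0,0,-2,0],
  [0,0,-3,0],
  [0,0,-4,0],
  [0,0,-4,0],
  [0,0,-4,0],
  [0,0,-4,0],
  [0,0,-4,0],
])

```text
t: 3.75
eef_pos: [0.1704, -0.5932, 0.5072]
ee_rot: [-3.101, -0.007, -2.862]
force: [0.4, -0.4, 0.2]
width: 0.0877
gripper_force: 0.0
```

```bash
python3 -c "
from h import *
s=arm.get_state();print(s['q'].round(3),s['eef_pos'],s['ee_rot'])"
```

```text
[-0.962  0.196  0.396  0.02  -1.735 -0.325] [ 0.17042987 -0.59324607  0.50722681] [-3.10103829 -0.00718145 -2.86202032]
```

Request:
carry_out([
  [0,0,40,0],
  [0,0,40,0],
  [0,0,40,0],
  [0,0,40,0],
  [0,0,40,0],
  [0,0,40,0],
  [0,0,40,0],
  [0,0,40,0],
  [0,0,40,0],
  [0,0,40,0],
])

```text
t: 5.0
eef_pos: [0.1281, -0.4479, 0.7996]
ee_rot: [-3.071, -0.016, -2.862]
force: [0.9, 0.1, -0.3]
width: 0.0878
gripper_force: 0.0
```

```bash
python3 -c "
from h import *
s=arm.get_state();print(s['q'].round(3),s['eef_pos'],s['ee_rot'])"
```

```text
[-0.828  0.259  1.252  0.078 -2.505 -0.399] [ 0.12809406 -0.44789914  0.79960155] [-3.07050191 -0.01642332 -2.86234958]
```

Request:
carry_out([
  [9.4,4,-6,12.3],
  [9.4,4,-6,12.3],
  [9.4,4,-6,12.3],
  [9.4,4,-6,12.3],
  [9.4,4,-6,12.3],
  [9.4,4,-6,12.3],
  [9.4,4,-6,12.3],
  [9.4,4,-6,12.3],
  [9.4,4,-6,12.3],
  [9.4,4,-6,12.3],
])

```text
t: 6.25
eef_pos: [0.6008, -0.2473, 0.4959]
ee_rot: [-3.075, -0.016, -1.573]
force: [0.1, 0.0, -0.1]
width: 0.0875
gripper_force: 0.0
```

```bash
python3 -c "
from h import *
s=arm.get_state();print(s['q'].round(3),s['eef_pos'],s['ee_rot'])"
```

```text
[-0.084  0.233  0.422  0.011 -1.692  0.085] [ 0.60083994 -0.24732683  0.49591207] [-3.0749998  -0.01603473 -1.57261482]
```

Request:
carry_out([
  [30,0,0,0],
  [30,0,0,0],
  [30,0,0,0],
  [30,0,0,0],
  [30,0,0,0],
  [30,0,0,0],
  [30,0,0,0],
  [30,0,0,0],
  [30,0,0,0],
  [30,0,0,0],
])

```text
t: 7.5
eef_pos: [0.9627, -0.1955, 0.345]
ee_rot: [-3.02, -0.033, -1.576]
force: [-0.1, 0.4, -0.1]
width: 0.0878
gripper_force: 0.0
```

```bash
python3 -c "
from h import *
s=arm.get_state();print(s['q'].round(3),s['eef_pos'],s['ee_rot'])"
```

```text
[ 0.01   0.92   1.251  0.036 -1.78  -0.003] [ 0.9627351  -0.19546821  0.34502779] [-3.01974421 -0.03320613 -1.57599756]
```

Request:
carry_out([
  [60,0,0,0],
  [60,0,0,0],
  [60,0,0,0],
  [60,0,0,0],
  [60,0,0,0],
  [60,0,0,0],
  [60,0,0,0],
  [60,0,0,0],
  [60,0,0,0],
  [60,0,0,0],
])

```text
t: 8.75
eef_pos: [1.0821, -0.1293, 0.1548]
ee_rot: [-2.96, -0.046, -1.578]
force: [0.7, 0.0, -0.3]
width: 0.0876
gripper_force: 0.0
```

```bash
python3 -c "
from h import *
s=arm.get_state();print(s['q'].round(3),s['eef_pos'],s['ee_rot'])"
```

```text
[ 0.079  1.127  1.251  0.061 -1.517 -0.08 ] [ 1.08209875 -0.12928082  0.15483912] [-2.95961227 -0.04596089 -1.57795636]
```

Request:
carry_out([
  [60,-10,60,0],
  [60,-10,60,0],
  [60,-10,60,0],
  [60,-10,60,0],
  [60,-10,60,0],
  [60,-10,60,0],
  [60,-10,60,0],
  [60,-10,60,0],
  [60,-10,60,0],
  [60,-10,60,0],
])

```text
t: 10.0
eef_pos: [1.0222, -0.1393, 0.3486]
ee_rot: [-2.9, -0.06, -1.581]
force: [-0.8, 1.0, -0.3]
width: 0.0874
gripper_force: 0.0
```

```bash
python3 -c "
from h import *
s=arm.get_state();print(s['q'].round(3),s['eef_pos'],s['ee_rot'])"
```

```text
[ 0.081  0.934  1.251  0.08  -1.651 -0.068] [ 1.02219982 -0.13927402  0.34861633] [-2.90033206 -0.05981155 -1.58087842]
```

Request:
carry_out([
  [50,30,20,0],
  [50,30,20,0],
  [50,30,20,0],
  [50,30,20,0],
  [50,30,20,0],
  [50,30,20,0],
  [50,30,20,0],
  [50,30,20,0],
  [50,30,20,0],
  [50,30,20,0],
])

```text
t: 11.25
eef_pos: [1.0653, 0.1252, 0.3122]
ee_rot: [-2.84, -0.058, -1.581]
force: [0.1, 0.1, 0.6]
width: 0.0877
gripper_force: 0.0
```

```bash
python3 -c "
from h import *
s=arm.get_state();print(s['q'].round(3),s['eef_pos'],s['ee_rot'])"
```

```text
[ 0.351  0.995  1.251  0.158 -1.561 -0.332] [1.06534313 0.12524805 0.31217399] [-2.83955242 -0.05837961 -1.58060816]
```

Request:
carry_out([
  [40,40,20,0],
  [40,40,20,0],
  [40,40,20,0],
  [40,40,20,0],
  [40,40,20,0],
  [40,40,20,0],
  [40,40,20,0],
  [40,40,20,0],
  [40,40,20,0],
  [40,40,20,0],
])

```text
t: 12.5
eef_pos: [1.0306, 0.3764, 0.2943]
ee_rot: [-2.781, -0.043, -1.575]
force: [0.4, -0.2, -0.6]
width: 0.0875
gripper_force: 0.0
```

```bash
python3 -c "
from h import *
s=arm.get_state();print(s['q'].round(3),s['eef_pos'],s['ee_rot'])"
```

```text
[ 0.604  1.037  1.251  0.238 -1.509 -0.582] [1.03058427 0.37641132 0.29433149] [-2.78052233 -0.0433046  -1.57538831]
```

Tilt is now about 20.7 deg, which matches the easel's lean. Next I go beyond the plaque's foot with the fingers shut.

Request:
carry_out([
  [-5.6,-12.9,0.2,1.1],
  [-5.6,-12.9,0.2,1.1],
  [-5.6,-12.9,0.2,1.1],
  [-5.6,-12.9,0.2,1.1],
  [-5.6,-12.9,0.2,1.1],
  [-5.6,-12.9,0.2,1.1],
  [-5.6,-12.9,0.2,1.1],
  [-5.6,-12.9,0.2,1.1],
  [-5.6,-12.9,0.2,1.1],
  [-5.6,-12.9,0.2,1.1],
], claw=1, force=10)

```text
t: 13.75
eef_pos: [0.7912, -0.1771, 0.3041]
ee_rot: [-2.78, -0.044, -1.46]
force: [0.4, -0.1, 0.1]
width: 0.0004
gripper_force: 0.0
```

```bash
python3 - <<'E'
from h import *
np.set_printoptions(precision=4,suppress=True)
s=arm.get_state();print(s['q'].round(3),s['eef_pos'],s['ee_rot'],s['force'])
t=arm.grab_frame("top"); p=arm.grab_frame("scene")
for c in[(330.8,116),(435.2,130.8),(423.2,213.2),(318,198)]: print(onz(t,c,.13)[:2])
u=proj(p,s['eef_pos']);print(u)
u=np.clip(u,[100,100],[540,300]).astype(int)
save(p,"c.png",(u[0]-100,u[1]-90,u[0]+100,u[1]+60),4)
E
```

```text
[ 0.023  0.341  0.101  0.012 -0.966  0.09 ] [ 0.7912 -0.1771  0.3041] [-2.7796 -0.0436 -1.4601] [ 0.3917 -0.1476  0.1265]
[ 0.7948 -0.1126]
[ 0.7555 -0.3864]
[ 0.5394 -0.3541]
[ 0.5774 -0.0801]
[287.9761 199.9551]
```

View pics/c.png

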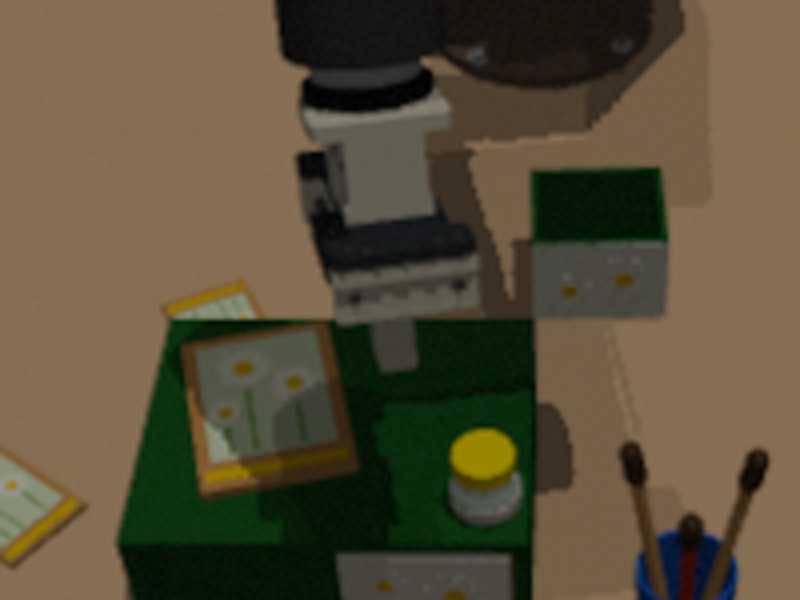

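Request:
carry_out([
  [-0.68,-1.8,0,0],
  [-0.68,-1.8,-0.5,0],
  [-0.68,-1.8,-1.3,0],
  [-0.68,-1.8,-2.1,0],
  [-0.68,-1.8,-2.5,0],
  [-0.68,-1.8,-2.8,0],
  [-0.68,-1.8,-2.9,0],
  [-0.68,-1.8,-3.0,0],
  [-0.68,-1.8,-3.08,0],
  [-0.68,-1.8,-3.08,0],
])

```text
t: 15.1
eef_pos: [0.7583, -0.2655, 0.1495]
ee_rot: [-2.78, -0.043, -1.46]
force: [0.3, -0.3, 0.3]
width: 0.0001
gripper_force: 0.0
```

```bash
python3 - <<'E'
from h import *
np.set_printoptions(precision=4,suppress=True)
s=arm.get_state();print(s['q'].round(3),s['eef_pos'],s['ee_rot'],s['force'])
p=arm.grab_frame("scene"); save(p,"d.png",(220,150,340,250),6)
E
```

```text
[-0.115  0.436 -0.085 -0.062 -0.689  0.275] [ 0.7583 -0.2655  0.1495] [-2.7804 -0.0434 -1.4601] [ 0.3184 -0.2996  0.3028]
```

View pics/d.png

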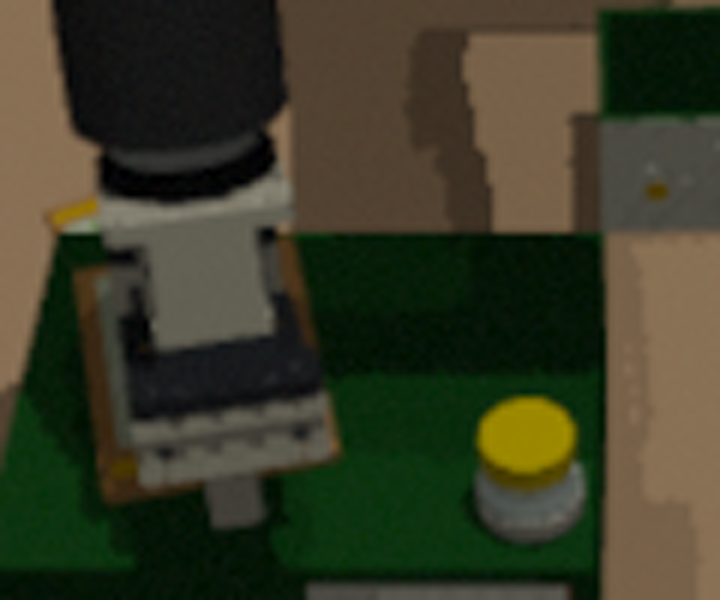

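The shut fingers are past the foot, clear of the plaque and of the jar. Lowering gently.

Request:
carry_out([
  [0,0,-0.04,0],
  [0,0,-0.08,0],
  [0,0,-0.1,0],
  [0,0,-0.12,0],
  [0,0,-0.14,0],
  [0,0,-0.16,0],
  [0,0,-0.18,0],
  [0,0,-0.2,0],
  [0,0,-0.2,0],
  [0,0,-0.2,0],
])

```text
t: 16.4
eef_pos: [0.7583, -0.2656, 0.1394]
ee_rot: [-2.781, -0.043, -1.46]
force: [0.4, 0.2, 0.8]
width: 0.0005
gripper_force: 0.0
```

Request:
carry_out([
  [0,0,-0.04,0],
  [0,0,-0.06,0],
  [-0.2,-0.02,-0.06,0],
  [-0.4,-0.04,-0.06,0],
  [-0.55,-0.055,-0.06,0],
  [-0.7,-0.07,-0.06,0],
  [-0.85,-0.085,-0.06,0],
  [-1.0,-0.1,-0.06,0],
  [-1.15,-0.115,-0.06,0],
  [-1.3,-0.13,-0.06,0],
])

```text
t: 17.65
eef_pos: [0.693, -0.2721, 0.1365]
ee_rot: [-2.78, -0.043, -1.46]
force: [0.3, -0.4, 1.1]
width: 0.0002
gripper_force: 0.5
```

```bash
cat >> h.py <<'E'
def plq(near,z=.138):
    t=arm.grab_frame("top")
    for m in arm.regions_of(t,"plaque"):
        c,_=cv2.findContours(m["pixels"].astype(np.uint8),0,1); c=max(c,key=cv2.contourArea)
        b=cv2.boxPoints(cv2.minAreaRect(c)); w=np.array([onz(t,u,z)[:2] for u in b])
        if np.linalg.norm(w.mean(0)-near)<.1: print(round(m["conf"],2),"centre",w.mean(0).round(4),w.round(3).tolist())
    for q in("plaque_top","plaque_foot"):
        print(q,[(onz(t,m["uv"],z-.004)[:2].round(3).tolist(),round(m["conf"],2)) for m in arm.mark_of(t,q)])
    return t
E
python3 - <<'E'
from h import *
s=arm.get_state();print(s['eef_pos'],s['force'])
t=plq([.62,-.285])
E
```

```text
[ 0.69298423 -0.2720803   0.1365326 ] [ 0.30300013 -0.41166391  1.08038408]
plaque_top [([0.479, -0.295], 0.98), ([0.564, -0.483], 0.78)]
plaque_foot [([0.395, -0.321], 0.78), ([0.625, -0.432], 0.64), ([0.655, -0.219], 0.41)]
```

```bash
python3 - <<'E'
from h import *
t=arm.grab_frame("top"); s=arm.grab_frame("scene")
a=cv2.resize(t["pixels"][100:260,300:480],None,fx=2.2,fy=2.2,interpolation=2);b=cv2.resize(s["pixels"][150:250,220:320],(352,352),interpolation=2)
cv2.imwrite("pics/e.png",np.hstack([a,b])[:,:,::-1])
E
```

```text
(no output)
```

View pics/e.png

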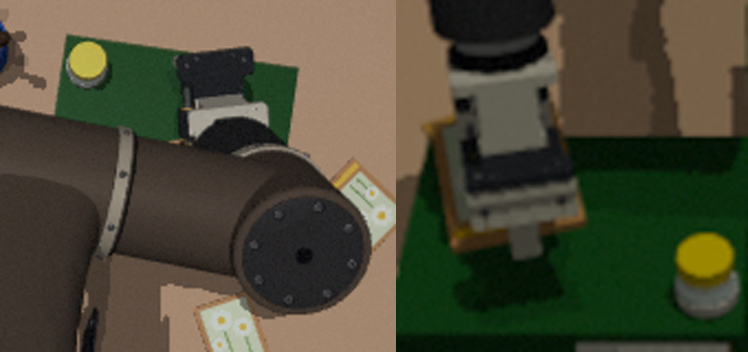

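```bash
python3 - <<'E'
from h import *
p=arm.grab_frame("scene")
for u in[(237.5,233.3),(276.7,225.8),(235.9,221),(273.7,213.9)]: print(onz(p,u,.138)[:2].round(4))
E
```

```text
[ 0.7343 -0.3241]
[ 0.7221 -0.2158]
[ 0.6879 -0.329 ]
[ 0.6756 -0.2218]
```

Request:
carry_out([
  [-0.13,-0.013,0,0],
  [-0.26,-0.026,0,0],
  [-0.39,-0.04,0,0],
  [-0.5,-0.05,0,0],
  [-0.5,-0.05,0,0],
  [0,0,0,0],
  [0.2,0,0.4,0],
  [0.2,0,1.4,0],
  [0.0,0,2.6,0],
  [-1.2,0,3.4,0],
])

```text
t: 19.25
eef_pos: [0.643, -0.2723, 0.3038]
ee_rot: [-2.778, -0.045, -1.459]
force: [0.6, 0.2, 0.3]
width: 0.0003
gripper_force: 0.0
```

Request:
carry_out([
  [-1.2,0,0,0],
  [-2.4,0,0,0],
  [-3.0,0,0,0],
  [-3.0,0,0,0],
  [-3.0,0,0,0],
  [-3.0,0,0,0],
  [-3.0,0,0,0],
  [-3.0,0,0,0],
  [-3.0,0,0,0],
  [-3.0,0,0,0],
], claw=0)

```text
t: 20.5
eef_pos: [0.4913, -0.272, 0.301]
ee_rot: [-2.781, -0.043, -1.46]
force: [0.2, 0.4, -0.6]
width: 0.087
gripper_force: 0.0
```

```bash
python3 - <<'E'
from h import *
s=arm.get_state();print(s['eef_pos'],s['ee_rot'],s['q'].round(2),s['force'])
t=plq([.58,-.29])
p=arm.grab_frame("scene")
for q in("plaque_top","plaque_foot"):
  print(q,[(onz(p,m["uv"],.134)[:2].round(3).tolist(),round(m["conf"],2)) for m in arm.mark_of(p,q)])
a=cv2.resize(t["pixels"][100:260,300:480],None,fx=2.2,fy=2.2,interpolation=2);b=cv2.resize(p["pixels"][150:250,220:320],(352,352),interpolation=2)
cv2.imwrite("pics/f.png",np.hstack([a,b])[:,:,::-1])
E
```

```text
[ 0.49134975 -0.27203072  0.30097094] [-2.78063553 -0.04333029 -1.46005823] [-0.21 -0.06 -0.34 -0.09 -0.94  0.37] [ 0.2371681   0.4022997  -0.59394816]
0.88 centre [ 0.5761 -0.2911] [[0.642, -0.224], [0.659, -0.336], [0.511, -0.357], [0.493, -0.247]]
plaque_top [([0.498, -0.295], 0.88), ([0.556, -0.492], 0.73), ([0.475, -0.297], 0.53)]
plaque_foot [([0.623, -0.424], 0.9)]
plaque_top [([0.509, -0.304], 0.95), ([0.683, -0.499], 0.72), ([0.766, 0.161], 0.3)]
plaque_foot [([0.654, -0.286], 0.83), ([0.736, -0.426], 0.7)]
```

View pics/f.png

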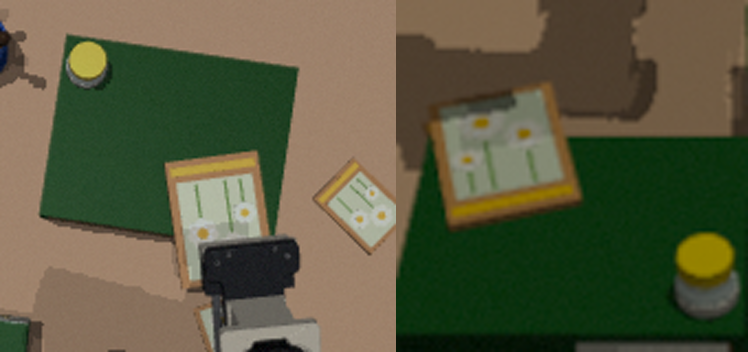

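The upper end now sticks out about 46 mm over the robot-side edge. The plaque centre is (0.576,-0.291), yaw about 8 deg. I'm moving to straddle that end: lower finger below and in front, upper finger above the picture.

Request:
carry_out([
  [0.66,-0.52,0,0.35],
  [0.66,-0.52,-0.9,0.35],
  [0.66,-0.52,-1.8,0.35],
  [0.66,-0.52,-2.5,0.35],
  [0.66,-0.52,-3.0,0.35],
  [0.66,-0.52,-3.3,0.35],
  [0.66,-0.52,-3.45,0.35],
  [0.7,-0.52,-3.45,0.35],
  [0.82,-0.5,-3.45,0.35],
  [0.82,-0.5,-3.45,0.35],
], claw=0, force=5)

```text
t: 22.1
eef_pos: [0.5333, -0.2971, 0.1295]
ee_rot: [-2.779, -0.044, -1.423]
force: [0.6, -0.6, -1.1]
width: 0.0878
gripper_force: 0.0
```

Request:
carry_out([
  [0,0,0,0],
  [0,0,0,0],
  [0,0,0,0],
  [0,0,0,0],
  [0,0,0,0],
  [0,0,0,0],
  [0,0,0,0],
  [0,0,0,0],
  [0,0,0,0],
  [0,0,0,0],
], claw=0.34)

```text
t: 23.35
eef_pos: [0.5323, -0.297, 0.1285]
ee_rot: [-2.781, -0.043, -1.423]
force: [0.1, -0.5, -0.4]
width: 0.058
gripper_force: 0.0
```

```bash
python3 - <<'E'
from h import *
s=arm.get_state();print(s['eef_pos'],s['ee_rot'],s['force'],s['width'],s['gripper_force'])
p=arm.grab_frame("scene");w=arm.grab_frame("wrist")
b=cv2.resize(p["pixels"][150:250,220:320],(400,400),interpolation=2);a=cv2.resize(w["pixels"][:,120:520],(400,400),interpolation=3)
cv2.imwrite("pics/g.png",np.hstack([b,a])[:,:,::-1])
E
```

```text
[ 0.53227897 -0.29702487  0.12851961] [-2.78055844 -0.04335251 -1.42342478] [ 0.12325562 -0.45627105 -0.37178182] 0.058004694995091484 0.0002953729165788843
```

View pics/g.png

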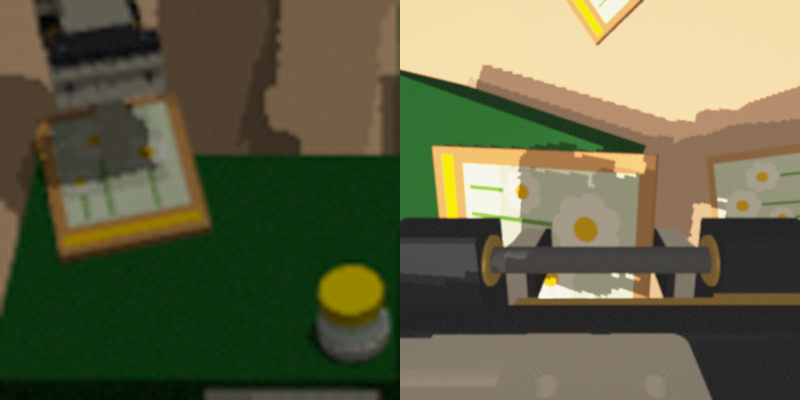

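The wrist picture shows the straddle is right: one finger just outside the top end at (680,265), the other above the picture at (525,270). Now I close in stages while raising.

Request:
carry_out([
  [0,0,0,0],
  [0,0,0.05,0],
  [0,0,0.12,0],
  [0,0,0.18,0],
  [0,0,0.25,0],
  [0,0,0.3,0],
  [0,0,0.3,0],
  [0,0,0.3,0],
  [0,0,0.3,0],
  [0,0,0.3,0],
], claw=0.46, force=6)

```text
t: 24.7
eef_pos: [0.5323, -0.297, 0.1435]
ee_rot: [-2.781, -0.043, -1.423]
force: [-0.6, 1.1, -0.2]
width: 0.047
gripper_force: 0.0
```

```bash
python3 - <<'E'
from h import *
s=arm.get_state();print(s['eef_pos'],s['force'],s['width'],s['gripper_force'])
p=arm.grab_frame("scene");w=arm.grab_frame("wrist")
b=cv2.resize(p["pixels"][150:250,220:320],(400,400),interpolation=2);a=cv2.resize(w["pixels"][:,120:520],(400,400),interpolation=3)
cv2.imwrite("pics/i.png",np.hstack([b,a])[:,:,::-1])
E
```

```text
[ 0.53232021 -0.29703814  0.14345175] [-0.57032899  1.11277058 -0.23027577] 0.046994764335822635 0.008975015152827837
```

View pics/i.png

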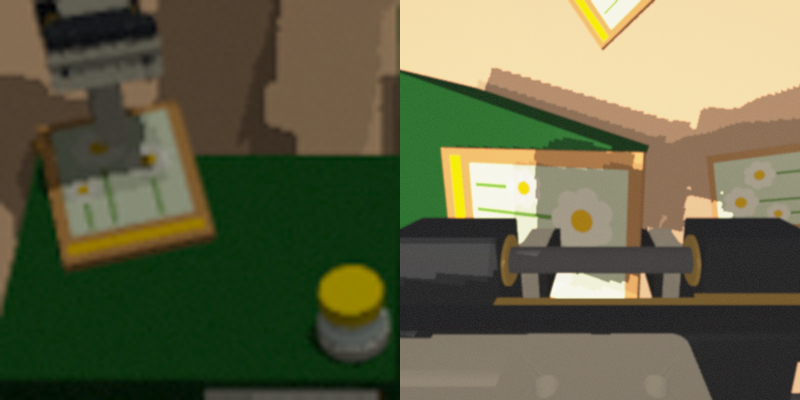

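The first try only nudged the plaque a few mm, because the upper finger was not bearing. I'm re-straddling wider and deeper so that both fingers touch, then a light squeeze and lift.

Request:
carry_out([
  [-0.1,0,0,0],
  [-0.1,0,0,0],
  [-0.1,0,0,0],
  [-0.1,0,-0.1,0],
  [0,0,-0.2,0],
  [0.1,0.02,-0.3,0],
  [0.2,0.03,-0.35,0],
  [0.3,0.04,-0.37,0],
  [0.4,0.06,-0.38,0],
  [0.4,0.06,-0.39,0],
], claw=0)

```text
t: 26.05
eef_pos: [0.5528, -0.2939, 0.1241]
ee_rot: [-2.78, -0.044, -1.423]
force: [0.3, 0.5, -0.2]
width: 0.0877
gripper_force: 0.0
```

Request:
carry_out([
  [0,0,0,0],
  [0,0,0,0],
  [0,0,0.06,0],
  [-0.02,0,0.15,0],
  [-0.05,0,0.25,0],
  [-0.1,0,0.37,0],
  [-0.14,-0.01,0.5,0],
  [-0.18,-0.02,0.63,0],
  [-0.2,-0.03,0.75,0],
  [-0.2,-0.03,0.85,0],
], claw=1, force=5)

```text
t: 27.3
eef_pos: [0.5422, -0.2956, 0.1669]
ee_rot: [-2.781, -0.043, -1.424]
force: [0.4, -0.0, 0.5]
width: 0.036
gripper_force: 4.9
```

```bash
python3 - <<'E'
from h import *
s=arm.get_state();print(s['eef_pos'],s['force'],s['width'],s['gripper_force'])
p=arm.grab_frame("scene")
for q in("plaque_top","plaque_foot"):
  print(q,[(onz(p,m["uv"],.134)[:2].round(3).tolist(),m["uv"],round(m["conf"],2)) for m in arm.mark_of(p,q)])
E
```

```text
[ 0.54218255 -0.29556221  0.1668859 ] [ 0.40967965 -0.00169412  0.47048843] 0.035953848564437875 4.866824201126292
plaque_top [([0.464, -0.306], [244.2, 169.2], 0.88), ([0.691, -0.487], [179.1, 228.7], 0.67)]
plaque_foot [([0.662, -0.282], [252.8, 213.6], 0.97), ([0.749, -0.433], [197.3, 242.7], 0.77)]
```

It works: width 36 mm with grip 4.9 N, and the plaque's top is lifted about 20 deg. I continue the arc.

Request:
carry_out([
  [0.06,0.01,0.2,0],
  [0.14,0.02,0.4,0],
  [0.24,0.04,0.6,0],
  [0.36,0.06,0.8,0],
  [0.5,0.08,0.98,0],
  [0.66,0.1,1.15,0],
  [0.84,0.12,1.3,0],
  [1.0,0.14,1.42,0],
  [1.06,0.16,1.48,0],
  [1.06,0.16,1.48,0],
], claw=1, force=8)

```text
t: 28.7
eef_pos: [0.5955, -0.2874, 0.2403]
ee_rot: [-2.781, -0.043, -1.423]
force: [0.9, 0.1, 0.2]
width: 0.0115
gripper_force: 7.8
```

```bash
python3 - <<'E'
from h import *
s=arm.get_state();print(s['eef_pos'],s['force'],s['moment'],s['width'],s['gripper_force'])
p=arm.grab_frame("scene")
for q in("plaque_top","plaque_foot"):
  print(q,[(onz(p,m["uv"],.134)[:2].round(3).tolist(),m["uv"],round(m["conf"],2)) for m in arm.mark_of(p,q)])
E
```

```text
[ 0.59553374 -0.28736541  0.24034618] [0.88509204 0.10751811 0.24456026] [-0.07116279  0.99115206 -0.03571965] 0.011526192633822015 7.831691647879779
plaque_top [([0.681, -0.506], [172.6, 226.8], 0.81), ([0.438, -0.32], [239.8, 164.3], 0.67), ([0.768, -0.134], [307.8, 236.0], 0.5)]
plaque_foot [([0.67, -0.279], [253.8, 215.5], 0.59), ([0.734, -0.435], [197.1, 238.5], 0.58)]
```

Request:
carry_out([
  [0,0,0,0],
  [0.05,0,0.1,0],
  [0.1,0,0.2,0],
  [0.15,0,0.35,0],
  [0.15,0,0.6,0],
  [0.15,0,1.0,0],
  [0.15,0,1.4,0],
  [0.15,0,1.8,0],
  [0.15,0,2.0,0],
  [0.15,0,2.0,0],
], claw=1, force=25)

```text
t: 30.1
eef_pos: [0.6028, -0.2875, 0.3412]
ee_rot: [-2.78, -0.044, -1.423]
force: [-0.1, 0.1, -2.3]
width: 0.0078
gripper_force: 25.0
```

```bash
python3 - <<'E'
from h import *
s=arm.get_state();print(s['eef_pos'],s['ee_rot'],s['force'],s['moment'],s['width'],s['gripper_force'])
p=arm.grab_frame("scene");t=arm.grab_frame("top")
for n,f in(("s",p),("t",t)):
  for q in("plaque_top","plaque_foot","easel_seat","easel"):
    print(n,q,[(np.round(m["uv"],1).tolist(),round(m["conf"],2)) for m in arm.mark_of(f,q)])
b=cv2.resize(p["pixels"][100:250,200:350],(400,400),interpolation=2);a=cv2.resize(p["pixels"][170:270,370:470],(400,400),interpolation=3)
cv2.imwrite("pics/j.png",np.hstack([b,a])[:,:,::-1])
E
```

```text
[ 0.60279587 -0.28754482  0.34115089] [-2.77981314 -0.04360548 -1.42345346] [-0.091142    0.14564089 -2.3042725 ] [-0.04222103  1.55518044 -0.06000125] 0.0077973818566369835 24.99033361673355
s plaque_top [([236.2, 137.3], 0.84), ([175.2, 229.3], 0.78)]
s plaque_foot [([198.0, 242.0], 0.79), ([249.4, 190.7], 0.62)]
s easel_seat [([419.7, 221.6], 0.94)]
s easel [([414.1, 224.8], 0.91)]
t plaque_top [([417.1, 184.7], 0.74), ([478.2, 205.0], 0.69)]
t plaque_foot [([396.6, 167.2], 0.59)]
t easel_seat [([219.9, 160.3], 0.67)]
t easel [([221.3, 170.6], 0.81)]
```

View pics/j.png

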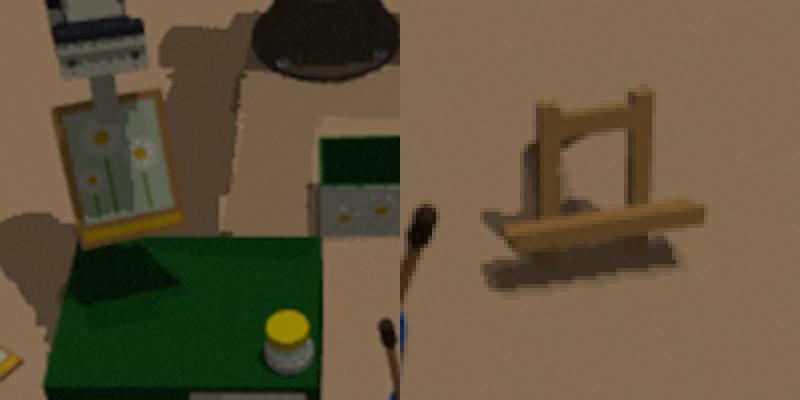

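The plaque hangs clear of the chest, picture facing out and top up, gripped by its upper end; its foot is at crop (130,235). The easel ledge runs from (505,235) to (705,210) in the right-hand crop. Working out the placement.

```bash
python3 - <<'E'
from h import *
np.set_printoptions(precision=4,suppress=True)
p=arm.grab_frame("scene");t=arm.grab_frame("top");s=arm.get_state()
pt=tri([p,t],[(236.2,137.3),(417.1,184.7)]);pf=tri([p,t],[(249.4,190.7),(396.6,167.2)])
print("tri top",pt,"foot",pf,np.linalg.norm(pt-pf))
Rt=Ro.from_euler('xyz',s['ee_rot']).as_matrix();X=s['eef_pos']
print("axes",Rt.T.tolist())
for nm,P in(("top",pt),("foot",pf)): print(nm,"in tool",Rt.T@(P-X))
# foot corners seen in the scene (crop scale 400/150): fit depth along tool axis, lateral & in-plane angle
c=np.array([[83,243],[183,222],[52,107],[160,90]])/400*150+[200,100]
from scipy.optimize import least_squares
def cor(v):  # front face corners: d=foot depth beyond TCP, l lateral, a in-plane angle
    d,l,a=v;o=[]
    ax=np.array([np.sin(a),0,np.cos(a)]);lx=np.array([np.cos(a),0,-np.sin(a)])
    for dd in(0,-.15):
        for sg in(1,-1): o.append(X+Rt@(np.array([l,0,0])+ax*(d+dd)+sg*.055*lx)+.004*Rt[:,1]*np.sign(Rt[0,1]))
    return o
for sg in(1,-1):
    f=lambda v:(np.array([proj(p,q) for q in cor(v)])-(c if sg==1 else c[[1,0,3,2]])).ravel()
    r=least_squares(f,[.12,0,0]);print(sg,r.x,r.cost,r.fun.round(1))
print("seat",[onz(f,u,.047) for f,u in((t,(219.2,162.5)),(p,(420.7,223)))],tri([t,p],[(219.2,162.5),(420.7,223)]))
a=onz(p,(396.3,227.5),.0635);b=onz(p,(446.3,221.8),.0635);print("lip scene",a,b,np.linalg.norm(a-b),(a+b)/2,np.degrees(np.arctan2(-(b-a)[0],(b-a)[1])))
a=onz(t,(244,149.2),.0635);b=onz(t,(192,152),.0635);print("lip top",a,b,np.linalg.norm(a-b),(a+b)/2,np.degrees(np.arctan2(-(b-a)[0],(b-a)[1])))
E
```

```text
tri top [ 0.5974 -0.2902  0.358 ] foot [ 0.6497 -0.2756  0.2125] 0.1552623122947326
axes [[0.14667326298005154, -0.9882359849191954, 0.04331964955505374], [-0.92317976114553, -0.15248400709341295, -0.3528282247666964], [0.35528310195964435, 0.011758643268847818, -0.9346847873857844]]
top in tool [ 0.0026 -0.0008 -0.0183]
foot in tool [-0.0105 -0.      0.1364]
1 [ 0.1272 -0.0038 -0.0366] 4.7640996483494416 [-0.9  1.3  1.2  1.1 -0.9 -0.5  0.7 -1.7]
-1 [ 0.1296 -0.004  -0.0686] 3304.308331575046 [-36.6  10.2  40.2  -6.9 -41.2   7.5  41.1  -7.7]
seat [array([0.6807, 0.2055, 0.047 ]), array([0.6914, 0.2174, 0.047 ])] [0.6831 0.2149 0.0362]
lip scene [0.7125 0.1343 0.0635] [0.7114 0.288  0.0635] 0.15362372201650143 [0.712  0.2112 0.0635] 0.424039162683007
lip top [0.7166 0.131  0.0635] [0.7083 0.2792 0.0635] 0.1483648950855205 [0.7125 0.2051 0.0635] 3.196368772205161
```

Request:
carry_out([
  [0.05,0.6,0,-0.2],
  [0.15,1.6,0,-0.4],
  [0.27,2.8,0,-0.6],
  [0.4,4.0,0,-0.8],
  [0.52,5.2,0,-1.0],
  [0.64,6.4,0,-1.1],
  [0.72,7.6,0,-1.23],
  [0.78,8.8,0,-1.23],
  [0.82,9.6,0,-1.23],
  [0.82,9.84,-0.4,-1.23],
], claw=1, force=30)

```text
t: 31.95
eef_pos: [0.6445, 0.2079, 0.3217]
ee_rot: [-2.778, -0.042, -1.549]
force: [-0.3, -0.9, -3.0]
width: 0.008
gripper_force: 30.0
```

Request:
carry_out([
  [0,0,-0.6,0],
  [0,0,-1.2,0],
  [0,0,-1.6,0],
  [0,0,-1.8,0],
  [0,0,-1.9,0],
  [0,0,-1.9,0],
  [0,0,-1.9,0],
  [0,0,-1.9,0],
  [0,0,-1.9,0],
  [0,0,-1.9,0],
])

```text
t: 33.2
eef_pos: [0.6438, 0.2045, 0.2257]
ee_rot: [-2.78, -0.043, -1.552]
force: [0.3, 0.2, -2.2]
width: 0.0079
gripper_force: 30.0
```

```bash
python3 - <<'E'
from h import *
np.set_printoptions(precision=4,suppress=True)
p=arm.grab_frame("scene");t=arm.grab_frame("top");s=arm.get_state()
print(s['eef_pos'],s['ee_rot'],s['force'],s['width'])
for n,f in(("s",p),("t",t)):
  for q in("plaque_top","plaque_foot","easel_seat"):
    print(n,q,[(np.round(m["uv"],1).tolist(),round(m["conf"],2)) for m in arm.mark_of(f,q)])
b=cv2.resize(p["pixels"][130:250,350:470],(600,600),interpolation=2)
cv2.imwrite("pics/k.png",b[:,:,::-1])
E
```

```text
[0.6438 0.2045 0.2256] [-2.7804 -0.0433 -1.5522] [ 0.5301  0.3487 -1.5723] 0.007852185303272115
s plaque_top [([418.4, 162.5], 0.88), ([250.0, 202.2], 0.73), ([173.3, 230.5], 0.7)]
s plaque_foot [([199.6, 241.0], 0.87), ([416.9, 211.9], 0.69), ([237.5, 182.1], 0.46)]
s easel_seat [([421.5, 222.1], 0.62)]
t plaque_top [([477.1, 201.8], 0.89), ([400.0, 235.0], 0.85), ([197.6, 171.6], 0.8)]
t plaque_foot [([409.3, 270.1], 0.92), ([211.0, 157.7], 0.85), ([453.4, 178.8], 0.79)]
t easel_seat [([217.7, 162.6], 0.87)]
```

View pics/k.png

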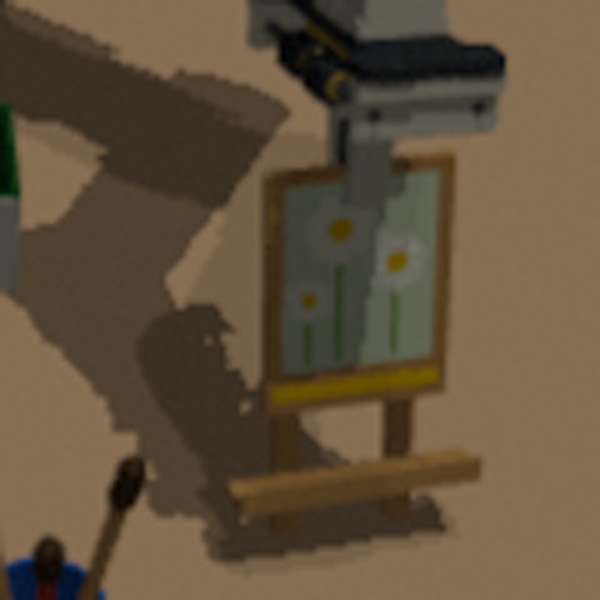

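The plaque hangs above the easel. Its foot edge, (268,410)-(443,388) in the crop, is parallel to the ledge, (235,487)-(480,455), and centred over it. I'll check the numbers.

```bash
python3 - <<'E'
from h import *
np.set_printoptions(precision=4,suppress=True)
p=arm.grab_frame("scene");t=arm.grab_frame("top");X=arm.get_state()['eef_pos']
F=X+[.0458,.0055,-.1219]
print(F,proj(p,F),proj(t,F))
# visible front bottom corners
n=np.array([.936,.03,.353])*.004
print("front foot mid",proj(p,F+n))
print("tri foot",tri([p,t],[(416.9,211.9),(211.0,157.7)]),tri([p,t],[(421,210.3),(211.0,157.7)]))
print("tri seat",tri([p,t],[(421,222.5),(218.5,162.6)]))
for y in(.205,.21,.215):
  S=np.array([.687,y,.047]);print(y,"seat",proj(p,S),proj(t,S))
L=np.array([.687+.022,.21,.047+.0165]);print("lip mid",proj(p,L),proj(t,L),"seen",(421.2,224.2),(218,150.6))
E
```

```text
[0.6896 0.21   0.1036] [420.8563 210.0992] [212.0595 156.6438]
front foot mid [421.3253 210.6807]
tri foot [0.6868 0.2074 0.0957] [0.687  0.2128 0.1   ]
tri seat [0.6825 0.2162 0.0378]
0.205 seat [416.3343 222.3527] [219.4007 160.3235]
0.21 seat [417.9309 222.1808] [217.6711 160.3187]
0.215 seat [419.5267 222.009 ] [215.942  160.3139]
lip mid [420.7556 223.9455] [216.2161 151.8159] seen (421.2, 224.2) (218, 150.6)
```

Request:
carry_out([
  [0,0,-0.2,0],
  [0,0,-0.4,0],
  [0,0,-0.58,0],
  [0.03,0,-0.66,0],
  [0.06,0,-0.74,0],
  [0.09,0,-0.82,0],
  [0.12,0,-0.9,0],
  [0.12,0,-0.9,0],
  [0.12,0,-0.9,0],
  [0.12,0,-0.9,0],
])

```text
t: 34.95
eef_pos: [0.6499, 0.2046, 0.1808]
ee_rot: [-2.78, -0.043, -1.552]
force: [1.4, 1.0, -2.1]
width: 0.0082
gripper_force: 30.0
```

Request:
carry_out([
  [0.01,0,-0.02,0],
  [0.02,0,-0.04,0],
  [0.03,0,-0.06,0],
  [0.03,0,-0.08,0],
  [0.04,0,-0.1,0],
  [0.04,0,-0.12,0],
  [0.04,0,-0.12,0],
  [0.04,0,-0.12,0],
  [0.04,0,-0.12,0],
  [0.04,0,-0.12,0],
])

```text
t: 36.2
eef_pos: [0.6518, 0.2045, 0.1746]
ee_rot: [-2.78, -0.043, -1.552]
force: [-0.3, -0.2, -0.5]
width: 0.0079
gripper_force: 30.0
```

Request:
carry_out([
  [-0.02,0,-0.02,0],
  [-0.04,0,-0.03,0],
  [-0.06,0,-0.04,0],
  [-0.08,0,-0.05,0],
  [-0.1,0,-0.06,0],
  [-0.1,0,-0.06,0],
  [-0.1,0,-0.06,0],
  [-0.1,0,-0.06,0],
  [-0.1,0,-0.06,0],
  [-0.1,0,-0.06,0],
])

```text
t: 37.45
eef_pos: [0.6469, 0.2045, 0.1716]
ee_rot: [-2.78, -0.043, -1.552]
force: [0.7, -0.1, -1.4]
width: 0.0077
gripper_force: 30.0
```

```bash
python3 - <<'E'
from h import *
np.set_printoptions(precision=4,suppress=True)
p=arm.grab_frame("scene");s=arm.get_state();X=s['eef_pos']
print(X,s['force'],s['moment'],s['width'])
F=X+[.0458,.0055,-.1219];print(F,proj(p,F))
E
```

```text
[0.6469 0.2045 0.1716] [ 0.3736 -0.2611  0.3944] [ 0.1816  1.1887 -0.0299] 0.0077535270713909015
[0.6927 0.21   0.0497] [418.5834 222.9665]
```

Request:
carry_out([
  [0.0,0,-0.02,0],
  [0.01,0,-0.04,0],
  [0.02,0,-0.06,0],
  [0.02,0,-0.06,0],
  [0.02,0,-0.06,0],
  [0.02,0,-0.06,0],
  [0.02,0,-0.06,0],
  [0.02,0,-0.06,0],
  [0.02,0,-0.06,0],
  [0.02,0,-0.06,0],
])

```text
t: 38.75
eef_pos: [0.648, 0.2041, 0.1699]
ee_rot: [-2.779, -0.043, -1.553]
force: [-5.0, -2.6, 8.9]
width: 0.0078
gripper_force: 30.0
```

```bash
python3 - <<'E'
from h import *
np.set_printoptions(precision=4,suppress=True)
for i in range(4):
    arm.grab_frame("scene");s=arm.get_state();print(s['eef_pos'],s['force'],s['moment'])
E
```

```text
[0.648  0.204  0.1699] [-5.2761 -3.8657  8.6869] [-0.8449  1.869  -0.3174]
[0.648  0.2041 0.1699] [-4.8062 -2.2361  8.7831] [-0.7687  1.8494 -0.3333]
[0.648  0.2041 0.1699] [-5.06   -2.8155  9.5761] [-0.8303  1.8814 -0.3469]
[0.648  0.2041 0.1699] [-4.3978 -3.2839  8.9549] [-0.762   1.8841 -0.3506]
```

Request:
carry_out([
  [-0.01,0,0.02,0],
  [-0.03,0,0.01,0],
  [-0.05,0,0.005,0],
  [-0.07,0,0.0,0],
  [-0.09,0,-0.005,0],
  [-0.1,0,-0.01,0],
  [-0.1,0,-0.01,0],
  [-0.1,0,-0.01,0],
  [-0.1,0,-0.01,0],
  [-0.1,0,-0.01,0],
])

```text
t: 40.2
eef_pos: [0.6448, 0.2051, 0.1694]
ee_rot: [-2.777, -0.042, -1.552]
force: [12.1, -4.3, 0.3]
width: 0.0076
gripper_force: 30.1
```

```bash
python3 - <<'E'
from h import *
np.set_printoptions(precision=4,suppress=True)
for i in range(3):
    arm.grab_frame("scene");s=arm.get_state();print(s['eef_pos'],s['force'],s['moment'])
E
```

```text
[0.6448 0.2051 0.1694] [10.9397 -3.2419 -0.6474] [-1.2947 -3.4769 -0.1927]
[0.6448 0.2051 0.1694] [11.8808 -4.4646  0.6048] [-1.303  -3.3928 -0.219 ]
[0.6448 0.2051 0.1694] [12.5662 -3.7816  0.426 ] [-1.2443 -3.421  -0.2096]
```

The foot is on the ledge and the back touches the uprights. I ease off and open a little.

Request:
carry_out([
  [0.03,0,0,0],
  [0.03,0,-0.01,0],
  [0.03,0,-0.01,0],
  [0.03,0,-0.01,0],
  [0.03,0,-0.01,0],
  [0.03,0,-0.01,0],
  [0.03,0,-0.01,0],
  [0.03,0,-0.01,0],
  [0.03,0,-0.01,0],
  [0.03,0,-0.01,0],
], force=6)

```text
t: 41.6
eef_pos: [0.645, 0.2049, 0.1686]
ee_rot: [-2.779, -0.043, -1.552]
force: [1.6, -0.7, 6.2]
width: 0.0085
gripper_force: 6.1
```

Request:
carry_out([
  [0,0,0,0],
  [0,0,0,0],
  [0,0,0,0],
  [0,0,0,0],
  [0,0,0,0],
  [0,0,0,0],
  [0,0,0,0],
  [0,0,0,0],
  [0,0,0,0],
  [0,0,0,0],
], claw=0.7)

```text
t: 42.85
eef_pos: [0.6443, 0.2045, 0.1676]
ee_rot: [-2.781, -0.043, -1.552]
force: [-0.2, 0.7, -1.0]
width: 0.0266
gripper_force: 0.0
```

```bash
python3 - <<'E'
from h import *
np.set_printoptions(precision=4,suppress=True)
p=arm.grab_frame("scene");t=arm.grab_frame("top");s=arm.get_state();print(s['eef_pos'],s['force'],s['moment'],s['width'],s['gripper_force'])
for n,f in(("s",p),("t",t)):
  for q in("plaque_top","plaque_foot"):
    print(n,q,[(np.round(m["uv"],1).tolist(),round(m["conf"],2)) for m in arm.mark_of(f,q)])
n=np.array([.94,.03,.34]);u=np.array([-.342,0,.94])
for y in(.205,.21):
  F=np.array([.687,y,.047])+.004*n;print("expect foot",proj(p,F),proj(t,F),"top",proj(p,F+.15*u),proj(t,F+.15*u))
E
```

```text
[0.6443 0.2044 0.1675] [ 0.4665 -0.5356 -0.4971] [ 0.119   1.2359 -0.0219] 0.02662010317255598 0.0
s plaque_top [([415.8, 179.9], 0.93), ([176.0, 227.4], 0.89), ([247.4, 201.5], 0.75), ([413.4, 225.9], 0.25)]
s plaque_foot [([415.7, 225.1], 0.84), ([196.8, 242.4], 0.6), ([239.4, 182.5], 0.57)]
t plaque_top [([205.0, 172.0], 0.7), ([476.2, 206.5], 0.66), ([400.3, 235.6], 0.59)]
t plaque_foot [([408.6, 272.8], 0.83), ([449.9, 179.9], 0.76), ([220.6, 157.2], 0.64)]
expect foot [416.7753 222.9642] [219.2539 158.9553] top [418.6352 177.5182] [203.8315 171.7637]
expect foot [418.3761 222.7917] [217.5225 158.9507] top [420.3185 177.3496] [201.8516 171.7566]
```

Request:
carry_out([
  [-0.04,0,0.1,0],
  [-0.08,0,0.22,0],
  [-0.15,0,0.4,0],
  [-0.23,0,0.6,0],
  [-0.31,0,0.82,0],
  [-0.4,0,1.05,0],
  [-0.49,0,1.3,0],
  [-0.57,0,1.5,0],
  [-0.65,0,2.2,0],
  [-0.7,0,3.0,0],
])

```text
t: 44.4
eef_pos: [0.6086, 0.2042, 0.3182]
ee_rot: [-2.782, -0.044, -1.552]
force: [0.6, 1.7, -0.8]
width: 0.0269
gripper_force: 0.0
```

```bash
python3 - <<'E'
from h import *
np.set_printoptions(precision=4,suppress=True)
p=arm.grab_frame("scene");t=arm.grab_frame("top");s=arm.get_state();print(s['t'],s['eef_pos'],s['force'])
for n,f in(("s",p),("t",t)):
  for q in("plaque_top","plaque_foot","easel_seat","varnish","drawer","brush_pot"):
    print(n,q,[(np.round(m["uv"],1).tolist(),round(m["conf"],2)) for m in arm.mark_of(f,q)][:3])
# yellow bar ends and wood ledge in the scene, near easel
hsv=cv2.cvtColor(p["pixels"],cv2.COLOR_RGB2HSV)[150:250,370:470]
m=(cv2.inRange(hsv,(20,170,60),(32,255,255)));ys,xs=np.nonzero(m);print("bar",len(xs),xs.min()+370,xs.max()+370,ys.min()+150,ys.max()+150,xs.mean()+370,ys.mean()+150)
for r in arm.regions_of(p,"plaque")+arm.regions_of(p,"easel"):
  c,_=cv2.findContours(r["pixels"].astype(np.uint8),0,1);c=max(c,key=cv2.contourArea)
  if abs(r["uv"][0]-420)<30: print(round(r["conf"],2),cv2.boxPoints(cv2.minAreaRect(c)).round(1).tolist())
n=np.array([.94,.03,.34]);u=np.array([-.342,0,.94])
for y in(.205,.21):
  F=np.array([.687,y,.047])+.008*n
  print([proj(p,F+k*u+[0,d,0]).round(1).tolist() for k in(0,.15) for d in(-.055,.055)])
E
```

```text
44.5 [0.6107 0.2058 0.3235] [-0.7709 -0.1662  1.5049]
s plaque_top [([176.6, 229.4], 0.85), ([414.6, 178.9], 0.8), ([249.2, 202.8], 0.66)]
s plaque_foot [([416.3, 224.2], 0.98), ([198.0, 242.9], 0.88), ([240.4, 181.2], 0.63)]
s easel_seat [([270.8, 189.0], 0.7), ([419.1, 223.4], 0.58)]
s varnish [([308.1, 235.6], 0.61), ([355.4, 269.5], 0.26)]
s drawer [([334.9, 176.7], 0.96)]
s brush_pot [([354.8, 268.3], 0.85)]
t plaque_top [([399.6, 236.6], 0.85), ([475.1, 206.7], 0.83), ([204.2, 173.8], 0.66)]
t plaque_foot [([413.0, 268.9], 0.98), ([453.1, 181.2], 0.78), ([218.6, 159.5], 0.68)]
t easel_seat [([219.9, 163.2], 0.61)]
t varnish [([338.0, 131.2], 0.82), ([222.1, 171.5], 0.28)]
t drawer [([291.3, 260.0], 0.65)]
t brush_pot [([294.5, 126.9], 0.74), ([335.1, 133.6], 0.32)]
bar 136 403 434 189 224 418.2867647058824 216.59558823529412
0.66 [[398.5, 177.1999969482422], [436.0, 175.6999969482422], [437.8999938964844, 225.6999969482422], [400.3999938964844, 227.10000610351562]]
0.69 [[395.5, 226.39999389648438], [444.3999938964844, 219.1999969482422], [446.29998779296875, 231.60000610351562], [397.29998779296875, 238.8000030517578]]
[[399.5, 225.5], [434.8, 221.7], [400.5, 179.9], [437.6, 176.2]]
[[401.1, 225.3], [436.4, 221.5], [402.2, 179.7], [439.3, 176.0]]
```

```bash
python3 -c "
from station import arm
print(arm.job_done())"
```

```text
the job is handed in; nothing more can be done
None
```

The job is handed in at about 44.5 s: the plaque was slid so its upper end overhung the chest, taken by that end and stood on the easel, with its foot within about 5 mm of the ledge's middle by camera measurement, and the varnish jar, drawer and brush pot showed no movement.

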